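# Back off the ratchet on the finished cheese press

### The arm

A 6-joint arm with a two-finger parallel gripper is mounted at the origin on the work surface. World frame = base frame: x ahead of the robot, y to its left, z up, the work surface at z = 0. Lengths are in m, angles in rad, forces in N, time in s.
With the tool pointing down it reaches from about 0.375 to 0.975 m from the base axis. Payload 3.8 kg.
Tool frame: the origin (TCP) lies midway between the tips of the shut fingers; the grasp point (between the pads) lies 19 mm behind it (env.grip_point_offset is the distance from the TCP to the grasp point, in m); z points along the fingers, y is the line along which they close (so a half turn about z gives the same grasp; the last joint's range is limited). The gripper opens to 85 mm and grips with 20 to 120 N. Pads are 22 mm wide; open, the fingers measure 114 mm over their backs; the gripper's body (76 mm by 85 mm) begins 54 mm behind the grasp point. The pads swing forward as they close: fully open they stand 13 mm farther back than shut.
Start: joints at [-1.246, 0.264, 1.604, -0, 1.274, -0.037], TCP at [0.239, -0.631, 0.231] pointing down, gripper open.
Joint ranges: [-2.63, 2.63], [-0.94, 2.18], [0.31, 2.57], [-1.31, 4.45], [0, 2.66], [-2.55, 2.55]. Speed limits (rad/s): [2.57, 2.57, 3.14, 3.14, 3.14, 3.14].

### API

Orientations are given as [roll, pitch, yaw] about the fixed x, y, z axes, in that order (R = Rz(yaw) Ry(pitch) Rx(roll)).
In Python, from cell import env gives the robot as it stands.
- The arm moves only by the shell command python3 -m jog 'ROWS'. ROWS is JSON, a list of rows, each an object of numbers: "dx", "dy", "dz": the shift along the tool's x, y, z in mm; "ax", "ay", "az": the turn, a rotation vector about the tool's x, y, z in rad; "jaw": the opening, from 0 (shut) to 1 (fully open). A call has 1 to 8 rows; each row is the pose to reach, as a shift and turn from the pose commanded when the call began, along the tool's axes at that moment; what a row does not reach only later rows make up. A row lasts 1/12 s, in which the tool goes at most 41.7 mm and 7.16 degrees, less where a joint would pass 70% of its speed; a pose out of reach is approached as far as the arm can. A call with a gripper value outside its range is refused whole. The fingers move at their own pace and stop on an object; the grip force is fixed at half the most. Time passes only in rows, so rows that repeat a pose let the fingers close. It gives the time, the measured TCP pose, the force, the opening and the grip force at its end, in the units of the state.
- env.get_obs(): the state, without advancing time (a new reading comes with each control period).
- env.snapshot(name): name is "scene" or "top"; returns a dict with "frame" (420x560x3 uint8, red, green, blue), "depth" (420x560 float32, m along the optical axis (not along the pixel's ray), 0 where there is no reading), "fx", "fy", "cx", "cy" (pixels), "T" (4x4, takes a point from camera to world coordinates). Camera axes: x right, y up, looking along -z (the intrinsics and any distortion apply to the point x, -y, -z); pixel columns grow to the right and rows downward; lengths in m; the calibration is good to about 2 mm. A picture is of the moment at which its call begins.
- env.finish_job(): hands the job in; it is judged then, once.
The state is a dict: "time": time; "qpos": joint angles; "dq": joint speeds; "tau": joint torques, N m; "ee_pos": TCP position; "tool_rot": TCP orientation; "ft_force": force on the tool from outside, world axes, zero at the start; "torque": the same for the moment, N m; "gripper_width": finger opening in m; "gripper_force": force on a finger pad.
Only numpy, scipy, OpenCV 4.12 (cv2) and the standard library are available. Lean on these libraries where they do the work, as an engineer would, in place of code of your own. Each camera call takes 0.05 s, during which the arm holds its last target. There are 200 camera calls.

### The job

The cheese in the blue mould has been pressed long enough: take the red knob of that press's pawl, lift the pawl off the ratchet wheel and hold it up until the jaw has backed off all the way, then let the pawl down onto the wheel again and let go. The press with the white mould must stay clamped, with its pawl down.

Things in the scene. Friction and masses are not known exactly. Their poses are not given: they have to be found in the camera images.
- blue_knob (a point): centre of the red ball (30 mm) ending the pawl of the press with the BLUE mould, 133 mm above the table. x: level along the bed from mould to knob; y across; z up. The arm (12 mm wide) leaves the ball to -x, to its y-axis hinge at (-130, 0, 2) mm. Pinch from above, closing along y: beside and below it is free. 15 mm up frees the tooth; lift 30 to 40, stop at 60; 4 to 9 N; springs down when freed.
- blue_jaw (a joint): travel (m) of the round steel jaw of the press with the blue mould: 0 = clamped, as at the start; 0.0305 = fully back, at its stop beside the wheel. Geared to the ratchet wheel; a spring drives it back in about 1 s while the pawl is up. A pawl let down early catches on a tooth on the way (one every 10 mm). Lifting the ball 35 mm moves it only some 4 mm towards the hinge.
- white_knob (a point): same point, axes and sizes on the identical press with the WHITE mould. Each press: aluminium bed 290 x 130 mm; at one end a mould 96 mm across lying in a cradle (top at 125 mm), at the other a brass ratchet wheel, 84 mm across, level axle, between grey cheeks with a dark pawl over it (highest point 147 mm); the ball overhangs that end of the bed by 15 mm.
- white_jaw (a joint): the same travel for the press with the white mould; it starts at 0 (clamped).

How it is judged:
At the end, for the whole second after the job is handed in: The jaw of the press with the blue mould is backed off by more than 27 mm of its 30.5 mm, its pawl is down on the wheel again (knob within 10 mm of where it began), and the press with the white mould is still clamped (jaw within 4 mm, knob within 10 mm of where they began) (value of joint blue_jaw above 0.027 m and distance of each of blue_knob, white_knob from where it was at the start of the episode below 0.01 m and value of joint white_jaw below 0.004 m); the robot touches nothing.
It fails at once if the pawl of the press with the white mould is lifted (distance of white_knob from where it was at the start of the episode above 0.012 m).
It fails at once if the press with the white mould lets go (value of joint white_jaw above 0.006 m).
It also fails if it takes over 32 s, if anything falls off the work surface, if the arm or the gripper's body presses on something with over 40 N, if the wrist force passes 120 N, or if a joint passes its speed limit or range.

## Working session

There is one attempt and no reset: what is moved stays moved. The work goes in short steps, Python scripts to look and compute and a shell command to move; the robot and the scene stay as the last step left them, time stands still between calls to the robot, and variables do not carry over. Pictures are saved under pics/ and viewed, at most 10 in all, crops included, and the job is handed in when it is done.

```bash
mkdir -p pics; ls
cat > h.py <<'E'
import numpy as np, cv2
from cell import env
def pts(s):
    d=s["depth"]; v,u=np.indices(d.shape)
    P=np.stack([(u-s["cx"])/s["fx"]*d,-(v-s["cy"])/s["fy"]*d,-d],-1)
    return P@s["T"][:3,:3].T+s["T"][:3,3]
def save(s,n): cv2.imwrite("pics/"+n,cv2.cvtColor(s["frame"],cv2.COLOR_RGB2BGR))
E
python3 - <<'E'
from h import *
print(env.get_obs())
for n in("top","scene"):
    s=env.snapshot(n); save(s,n+"1.png"); print({k:s[k] for k in s if k not in("frame","depth")})
    P=pts(s); hsv=cv2.cvtColor(s["frame"],cv2.COLOR_RGB2HSV); H,S,V=cv2.split(hsv)
    for c,m in(("red",((H<8)|(H>172))&(S>140)&(V>60)),("blue",(H>95)&(H<130)&(S>110)&(V>50))):
        k,L,st,ce=cv2.connectedComponentsWithStats(m.astype(np.uint8))
        for i in range(1,k):
            if st[i,4]>25:
                q=P[(L==i)&(s["depth"]>0)]
                print(n,c,st[i],ce[i].round(1),np.median(q,0).round(4) if len(q) else None, q[:,2].max().round(4) if len(q) else None)
E
```

```text
pics
{'time': 0.0, 'qpos': array([-1.24590938e+00,  2.64784448e-01,  1.60536856e+00,  1.70568801e-05,
        1.27370476e+00, -3.68970928e-02]), 'dq': array([ 0.00080756, -0.00140652,  0.0010841 , -0.00019089, -0.0006167 ,
        0.00074222]), 'tau': array([-5.01892919e-04, -5.15113306e+01, -3.67313612e+01, -2.27574367e-05,
        1.28411743e-02,  1.00665852e-05]), 'ee_pos': array([ 0.23868392, -0.63061058,  0.22994388]), 'tool_rot': array([-3.13932969e+00, -9.98441977e-05,  3.61778911e-01]), 'ft_force': array([-0.02584708, -0.20426472, -0.48082201]), 'torque': array([ 0.00534757,  0.01729209, -0.02763246]), 'gripper_force': 0.0, 'gripper_width': 0.08577990551836694}
{'fx': 401.1263459613133, 'fy': 401.1263459613133, 'cx': 278.7285644531963, 'cy': 204.0928137122527, 'T': array([[ 1.50627531e-03,  9.97743894e-01, -6.71181974e-02,
         4.16914665e-01],
       [-9.99949303e-01,  8.34571548e-04, -1.00346896e-02,
        -7.69833664e-03],
       [-9.95603533e-03,  6.71299097e-02,  9.97694569e-01,
         9.05027238e-01],
       [ 0.00000000e+00,  0.00000000e+00,  0.00000000e+00,
  
[... 383 characters left out ...]
, 'cx': 275.1732851911363, 'cy': 209.02258870745965, 'T': array([[-0.38314492, -0.76349311,  0.51988291,  0.94033608],
       [ 0.92368705, -0.31760163,  0.21431622,  0.19806134],
       [ 0.0014867 ,  0.56232328,  0.82691615,  0.82708507],
       [ 0.        ,  0.        ,  0.        ,  1.        ]])}
scene red [140 184  16  14 176] [147.8 190.4] [ 0.5587 -0.1918  0.1442] 0.1493
scene red [383 250  17  16 221] [390.7 257.4] [0.5261 0.2202 0.1442] 0.15
scene blue [321   0   8   7  40] [324.9   3. ] [-1.063  -0.3819 -0.5444] -0.311
scene blue [ 365  129   54   52 1687] [392.9 150.9] [0.2875 0.1645 0.1182] 0.1273
scene blue [ 469  323   91   97 6901] [515.7 377.9] [0.5778 0.4677 0.0044] 0.0099
```

View pics/top1.png

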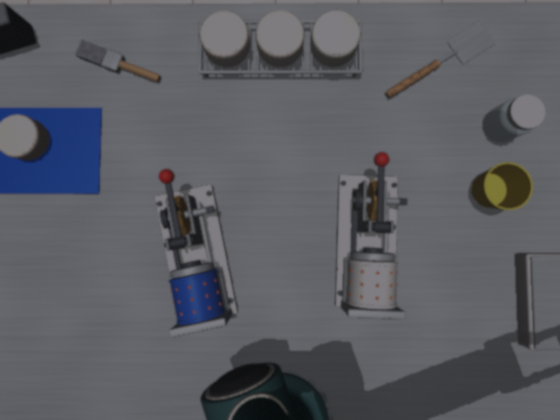

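View pics/scene1.png

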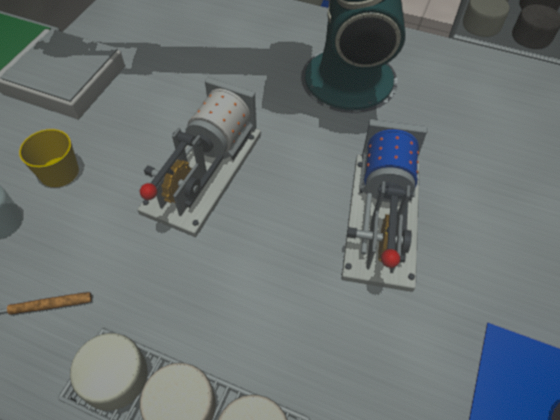

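The top view shows the blue press at left, with its knob at (166,176), hinge near (177,243) and mould at (196,298). The white press is at right, knob at (381,159). In the scene view the blue press's knob is at (391,257). Next I'll triangulate the knob and get the bed direction.

```bash
cat >> h.py <<'E'
def ray(s,u,v,z):
    d=s["T"][:3,:3]@np.array([(u-s["cx"])/s["fx"],-(v-s["cy"])/s["fy"],-1]); o=s["T"][:3,3]
    return o+d*(z-o[2])/d[2]
E
python3 - <<'E'
from h import *
t=env.snapshot("top"); c=env.snapshot("scene")
print("knob",ray(t,166,175.8,.133),ray(c,390.7,257.4,.133))
k,hg=ray(t,166,175.8,.133),ray(t,177,243,.135); print("hinge",hg,np.linalg.norm(k-hg),"arm yaw",np.arctan2(*(k-hg)[1::-1]))
P=pts(t); V=t["frame"].min(2); q=P[...,2]
print("bed z",P[190:194,208:211,2].mean(), P[300,232])
m=((V>110)&(q>.005)&(q<.035)&(P[...,1]>.05)&(P[...,1]<.3)&(P[...,0]<.53)&(P[...,0]>.15))
k,L,st,ce=cv2.connectedComponentsWithStats(m.astype(np.uint8)); print(st[1:][st[1:,4]>30])
w=P[m][:,:2].astype(np.float32); r=cv2.minAreaRect(w*1000); print(r)
# right edge: for each row, rightmost bed pixel
e=np.array([P[v,np.where(m[v])[0].max(),:2] for v in range(195,300,3) if m[v].any()])
f=np.polyfit(e[:,0],e[:,1],1); print("edge yaw",np.arctan(f[0]),np.std(e[:,1]-np.polyval(f,e[:,0])))
E
```

```text
knob [0.52378725 0.2192791  0.133     ] [0.51913135 0.22068744 0.133     ]
hinge [0.393822   0.19490038 0.135     ] 0.13224706359061705 arm yaw 0.18542399005677684
bed z 0.022751063662775534 [0.26811618 0.10183103 0.02705454]
[[190 185  24  21 290]
 [155 195  11  17  96]
 [207 217  26  80 620]
 [160 225   9  14  62]
 [182 248  25  14 230]
 [166 251   9  19 119]]
((367.3743591308594, 186.09786987304688), (285.6312255859375, 127.75914764404297), 12.208233833312988)
edge yaw 0.35926903692355106 0.02681331452797422
```

```bash
R='{"dx":565,"dy":-695}'; python3 -m jog '[{"dx":565,"dy":-695},{"dx":565,"dy":-695},{"dx":565,"dy":-695},{"dx":565,"dy":-695},{"dx":565,"dy":-695},{"dx":565,"dy":-695},{"dx":565,"dy":-695},{"dx":565,"dy":-695}]'
```

```text
$[0]: bad value
```

```bash
python3 -m jog '[{"dx":26,"dy":-32},{"dx":52,"dy":-64},{"dx":78,"dy":-96},{"dx":104,"dy":-128},{"dx":130,"dy":-160},{"dx":156,"dy":-192},{"dx":182,"dy":-224},{"dx":208,"dy":-256}]'
```

```text
$[0]: bad value
```

```bash
python3 -m jog '[{"dx":26,"dy":-32,"dz":0,"ax":0,"ay":0,"az":0,"jaw":1},{"dx":52,"dy":-64,"dz":0,"ax":0,"ay":0,"az":0,"jaw":1},{"dx":78,"dy":-96,"dz":0,"ax":0,"ay":0,"az":0,"jaw":1},{"dx":104,"dy":-128,"dz":0,"ax":0,"ay":0,"az":0,"jaw":1},{"dx":130,"dy":-160,"dz":0,"ax":0,"ay":0,"az":0,"jaw":1},{"dx":156,"dy":-192,"dz":0,"ax":0,"ay":0,"az":0,"jaw":1},{"dx":182,"dy":-224,"dz":0,"ax":0,"ay":0,"az":0,"jaw":1},{"dx":208,"dy":-256,"dz":0,"ax":0,"ay":0,"az":0,"jaw":1}]'
```

```text
time: 0.87
ee_pos: [0.3429, -0.3163, 0.2312]
tool_rot: [3.142, -0.0, 0.361]
ft_force: [0.6, 0.7, 0.6]
gripper_width: 0.0851
gripper_force: 0.0
```

```bash
python3 -m jog '[{"dx":26,"dy":-32,"dz":0,"ax":0,"ay":0,"az":0,"jaw":1},{"dx":52,"dy":-64,"dz":0,"ax":0,"ay":0,"az":0,"jaw":1},{"dx":78,"dy":-96,"dz":0,"ax":0,"ay":0,"az":0,"jaw":1},{"dx":104,"dy":-128,"dz":0,"ax":0,"ay":0,"az":0,"jaw":1},{"dx":130,"dy":-160,"dz":0,"ax":0,"ay":0,"az":0,"jaw":1},{"dx":156,"dy":-192,"dz":0,"ax":0,"ay":0,"az":0,"jaw":1},{"dx":182,"dy":-224,"dz":0,"ax":0,"ay":0,"az":0,"jaw":1},{"dx":208,"dy":-256,"dz":0,"ax":0,"ay":0,"az":0,"jaw":1}]'; python3 -c "
from h import *
o=env.get_obs();d=np.array([.5215,.22])-o['ee_pos'][:2];a=o['tool_rot'][2];print(o['ee_pos'],d@[np.cos(a),np.sin(a)],d@[np.sin(a),-np.cos(a)])"
```

```text
time: 1.53
ee_pos: [0.4468, -0.0031, 0.2315]
tool_rot: [3.141, -0.001, 0.362]
ft_force: [1.1, -0.0, -0.0]
gripper_width: 0.0857
gripper_force: 0.0
[ 0.44682577 -0.00314898  0.23150655] 0.14884016874744405 -0.18225891785951248
```

```bash
python3 -m jog '[{"dx":26,"dy":-32,"dz":0,"ax":0,"ay":0,"az":0.04,"jaw":1},{"dx":52,"dy":-64,"dz":0,"ax":0,"ay":0,"az":0.08,"jaw":1},{"dx":78,"dy":-96,"dz":0,"ax":0,"ay":0,"az":0.12,"jaw":1},{"dx":104,"dy":-128,"dz":0,"ax":0,"ay":0,"az":0.16,"jaw":0.8},{"dx":128,"dy":-156,"dz":0,"ax":0,"ay":0,"az":0.16,"jaw":0.8},{"dx":148,"dy":-181,"dz":0,"ax":0,"ay":0,"az":0.16,"jaw":0.8},{"dx":148,"dy":-181,"dz":0,"ax":0,"ay":0,"az":0.16,"jaw":0.8},{"dx":148,"dy":-181,"dz":0,"ax":0,"ay":0,"az":0.16,"jaw":0.8}]'
python3 - <<'E'
from h import *
o=env.get_obs();d=np.array([.5215,.22])-o['ee_pos'][:2];a=o['tool_rot'][2];print(o['ee_pos'],a,d@[np.cos(a),np.sin(a)],d@[np.sin(a),-np.cos(a)])
s=env.snapshot("scene"); f=s["frame"][120:330,290:490]; cv2.imwrite("pics/hover.png",cv2.cvtColor(cv2.resize(f,None,fx=2.8,fy=2.8),cv2.COLOR_RGB2BGR))
E
```

```text
time: 2.2
ee_pos: [0.521, 0.2179, 0.2307]
tool_rot: [3.141, 0.001, 0.205]
ft_force: [-0.9, -0.3, -0.1]
gripper_width: 0.0686
gripper_force: 0.0
[0.52098133 0.21789391 0.23073282] 0.204870228443488 0.0009362827972469853 -0.0019565326360972968
```

View pics/hover.png

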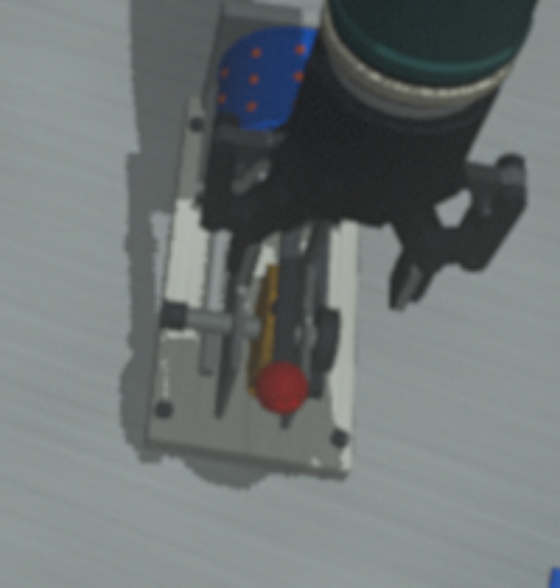

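The fingers straddle the knob along the closing line and nothing is in the way beside it. Knob is at crop (283,388). Going down.

```bash
python3 -m jog '[{"dx":1,"dy":-2,"dz":25,"ax":0,"ay":0,"az":0,"jaw":0.8},{"dx":1,"dy":-2,"dz":50,"ax":0,"ay":0,"az":0,"jaw":0.8},{"dx":1,"dy":-2,"dz":75,"ax":0,"ay":0,"az":0,"jaw":0.8},{"dx":1,"dy":-2,"dz":95,"ax":0,"ay":0,"az":0,"jaw":0.8},{"dx":1,"dy":-2,"dz":110,"ax":0,"ay":0,"az":0,"jaw":0.8},{"dx":1,"dy":-2,"dz":119,"ax":0,"ay":0,"az":0,"jaw":0.8},{"dx":1,"dy":-2,"dz":119,"ax":0,"ay":0,"az":0,"jaw":0.8},{"dx":1,"dy":-2,"dz":119,"ax":0,"ay":0,"az":0,"jaw":0.8}]'
python3 - <<'E'
from h import *
s=env.snapshot("scene"); f=s["frame"][180:310,310:470]; cv2.imwrite("pics/down.png",cv2.cvtColor(cv2.resize(f,None,fx=4,fy=4),cv2.COLOR_RGB2BGR))
E
```

```text
time: 2.92
ee_pos: [0.5215, 0.2176, 0.1124]
tool_rot: [3.141, 0.001, 0.201]
ft_force: [-0.0, -0.4, 0.9]
gripper_width: 0.0682
gripper_force: 0.0
```

View pics/down.png

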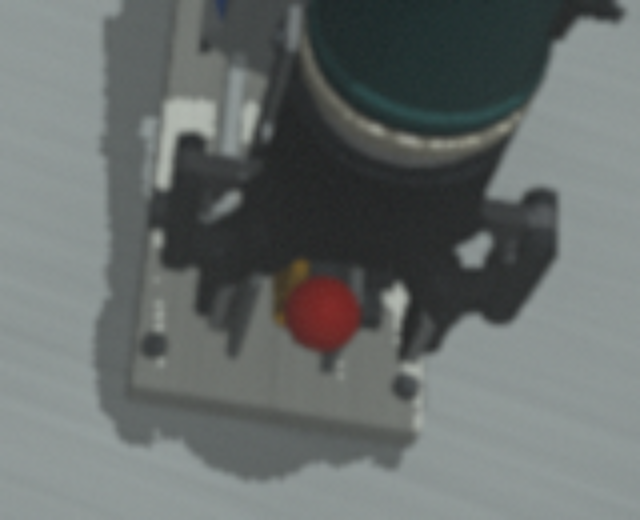

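The ball is at crop (325,313). The fingertips, at about (212,312) and (412,355), centre roughly 3–4 mm to its left (-y). I'll shift by 3 mm and close.

```bash
python3 -m jog '[{"dx":0,"dy":-3,"dz":0,"ax":0,"ay":0,"az":0,"jaw":0.8},{"dx":0,"dy":-3,"dz":0,"ax":0,"ay":0,"az":0,"jaw":0.6},{"dx":0,"dy":-3,"dz":0,"ax":0,"ay":0,"az":0,"jaw":0.4},{"dx":0,"dy":-3,"dz":0,"ax":0,"ay":0,"az":0,"jaw":0.2},{"dx":0,"dy":-3,"dz":0,"ax":0,"ay":0,"az":0,"jaw":0.2},{"dx":0,"dy":-3,"dz":0,"ax":0,"ay":0,"az":0,"jaw":0.2},{"dx":0,"dy":-3,"dz":0,"ax":0,"ay":0,"az":0,"jaw":0.2}]'
```

```text
time: 3.55
ee_pos: [0.5221, 0.2195, 0.1132]
tool_rot: [3.138, -0.001, 0.203]
ft_force: [0.8, -7.6, 4.3]
gripper_width: 0.0271
gripper_force: 58.7
```

Run:
```python
from h import *
s=env.snapshot("scene"); f=s["frame"][210:310,330:460]; cv2.imwrite("pics/grip.png",cv2.cvtColor(cv2.resize(f,None,fx=5,fy=5,interpolation=cv2.INTER_CUBIC),cv2.COLOR_RGB2BGR))
```

```text
(no output)
```

View pics/grip.png

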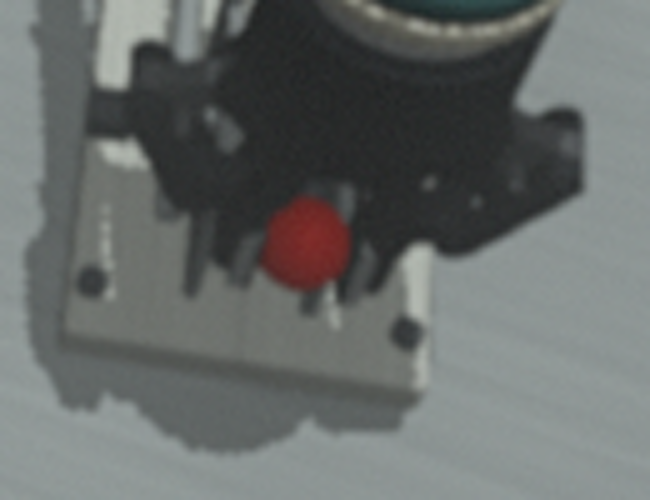

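The ball sits squarely between the pads. Lifting.

```bash
python3 -m jog '[{"dx":0,"dy":1,"dz":-5,"ax":0,"ay":0,"az":0,"jaw":0.2},{"dx":0,"dy":1,"dz":-12,"ax":0,"ay":0,"az":0,"jaw":0.2},{"dx":-1,"dy":1,"dz":-20,"ax":0,"ay":0,"az":0,"jaw":0.2},{"dx":-2,"dy":1,"dz":-28,"ax":0,"ay":0,"az":0,"jaw":0.2},{"dx":-4,"dy":1,"dz":-36,"ax":0,"ay":0,"az":0,"jaw":0.2},{"dx":-4,"dy":1,"dz":-36,"ax":0,"ay":0,"az":0,"jaw":0.2},{"dx":-4,"dy":1,"dz":-36,"ax":0,"ay":0,"az":0,"jaw":0.2},{"dx":-4,"dy":1,"dz":-36,"ax":0,"ay":0,"az":0,"jaw":0.2}]'; python3 -m jog '[{"dx":0,"dy":0,"dz":0,"ax":0,"ay":0,"az":0,"jaw":0.2},{"dx":0,"dy":0,"dz":0,"ax":0,"ay":0,"az":0,"jaw":0.2},{"dx":0,"dy":0,"dz":0,"ax":0,"ay":0,"az":0,"jaw":0.2},{"dx":0,"dy":0,"dz":0,"ax":0,"ay":0,"az":0,"jaw":0.2},{"dx":0,"dy":0,"dz":0,"ax":0,"ay":0,"az":0,"jaw":0.2},{"dx":0,"dy":0,"dz":0,"ax":0,"ay":0,"az":0,"jaw":0.2},{"dx":0,"dy":0,"dz":0,"ax":0,"ay":0,"az":0,"jaw":0.2},{"dx":0,"dy":0,"dz":0,"ax":0,"ay":0,"az":0,"jaw":0.2}]';python3 -m jog '[{"dx":0,"dy":0,"dz":0,"ax":0,"ay":0,"az":0,"jaw":0.2},{"dx":0,"dy":0,"dz":0,"ax":0,"ay":0,"az":0,"jaw":0.2},{"dx":0,"dy":0,"dz":0,"ax":0,"ay":0,"az":0,"jaw":0.2},{"dx":0,"dy":0,"dz":0,"ax":0,"ay":0,"az":0,"jaw":0.2},{"dx":0,"dy":0,"dz":0,"ax":0,"ay":0,"az":0,"jaw":0.2},{"dx":0,"dy":0,"dz":0,"ax":0,"ay":0,"az":0,"jaw":0.2},{"dx":0,"dy":0,"dz":0,"ax":0,"ay":0,"az":0,"jaw":0.2},{"dx":0,"dy":0,"dz":0,"ax":0,"ay":0,"az":0,"jaw":0.2}]'
python3 - <<'E'
from h import *
for n,(a,b,c,d) in {"scene":(110,300,320,470),"top":(150,340,130,260)}.items():
    s=env.snapshot(n); f=s["frame"][a:b,c:d]; cv2.imwrite("pics/up_%s.png"%n,cv2.cvtColor(cv2.resize(f,None,fx=3,fy=3,interpolation=cv2.INTER_CUBIC),cv2.COLOR_RGB2BGR))
i=cv2.imread("pics/up_scene.png");j=cv2.imread("pics/up_top.png"); cv2.imwrite("pics/up.png",cv2.convertScaleAbs(np.hstack([i[:570],j[:570,:345]]),alpha=1.5))
E
```

```text
time: 4.27
ee_pos: [0.5126, 0.2176, 0.1458]
tool_rot: [3.139, 0.011, 0.203]
ft_force: [-6.6, -7.5, -4.1]
gripper_width: 0.0267
gripper_force: 59.3
time: 4.93
ee_pos: [0.5126, 0.2176, 0.1457]
tool_rot: [3.139, 0.011, 0.203]
ft_force: [-6.9, -7.2, -4.7]
gripper_width: 0.0267
gripper_force: 59.3
time: 5.6
ee_pos: [0.5126, 0.2176, 0.1457]
tool_rot: [3.139, 0.011, 0.203]
ft_force: [-5.7, -7.7, -3.5]
gripper_width: 0.0264
gripper_force: 59.3
```

View pics/up.png

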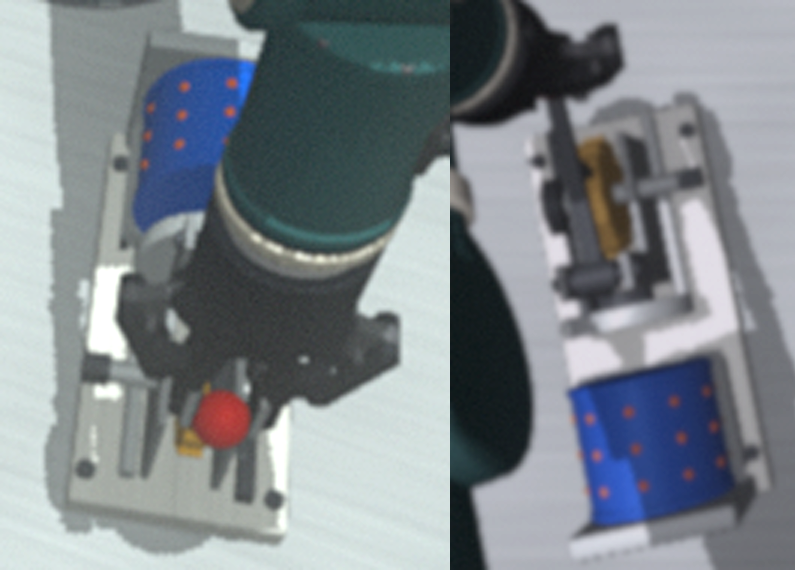

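The top view shows about 17 px (roughly 30 mm) of bare bed between jaw disc and mould, so the jaw is fully back. The ball is held up. I'll lower it and open.

```bash
python3 -m jog '[{"dx":0,"dy":0,"dz":0,"ax":0,"ay":0,"az":0,"jaw":0.2},{"dx":1,"dy":0,"dz":7,"ax":0,"ay":0,"az":0,"jaw":0.2},{"dx":2,"dy":0,"dz":14,"ax":0,"ay":0,"az":0,"jaw":0.2},{"dx":3,"dy":0,"dz":21,"ax":0,"ay":0,"az":0,"jaw":0.2},{"dx":4,"dy":0,"dz":28,"ax":0,"ay":0,"az":0,"jaw":0.2},{"dx":4,"dy":0,"dz":34,"ax":0,"ay":0,"az":0,"jaw":0.2},{"dx":4,"dy":0,"dz":34,"ax":0,"ay":0,"az":0,"jaw":0.2},{"dx":4,"dy":0,"dz":34,"ax":0,"ay":0,"az":0,"jaw":0.2}]' && python3 -m jog '[{"dx":0,"dy":0,"dz":0,"ax":0,"ay":0,"az":0,"jaw":0.35},{"dx":0,"dy":0,"dz":0,"ax":0,"ay":0,"az":0,"jaw":0.5},{"dx":0,"dy":0,"dz":0,"ax":0,"ay":0,"az":0,"jaw":0.7},{"dx":0,"dy":0,"dz":0,"ax":0,"ay":0,"az":0,"jaw":0.8},{"dx":0,"dy":0,"dz":0,"ax":0,"ay":0,"az":0,"jaw":0.8},{"dx":0,"dy":0,"dz":0,"ax":0,"ay":0,"az":0,"jaw":0.8}]'
```

```text
time: 6.37
ee_pos: [0.5218, 0.2197, 0.1177]
tool_rot: [3.141, -0.0, 0.198]
ft_force: [-6.1, -7.8, 15.2]
gripper_width: 0.0266
gripper_force: 66.2
time: 6.87
ee_pos: [0.521, 0.2209, 0.114]
tool_rot: [-3.141, 0.001, 0.202]
ft_force: [-0.4, -0.9, -0.5]
gripper_width: 0.0686
gripper_force: 0.0
```

```bash
python3 -m jog '[{"dx":0,"dy":0,"dz":-15,"ax":0,"ay":0,"az":0,"jaw":0.8},{"dx":0,"dy":0,"dz":-35,"ax":0,"ay":0,"az":0,"jaw":0.8},{"dx":0,"dy":0,"dz":-65,"ax":0,"ay":0,"az":0,"jaw":0.8},{"dx":0,"dy":0,"dz":-95,"ax":0,"ay":0,"az":0,"jaw":0.8},{"dx":0,"dy":0,"dz":-120,"ax":0,"ay":0,"az":0,"jaw":0.8},{"dx":0,"dy":-30,"dz":-130,"ax":0,"ay":0,"az":0,"jaw":0.8},{"dx":0,"dy":-65,"dz":-130,"ax":0,"ay":0,"az":0,"jaw":0.8},{"dx":0,"dy":-100,"dz":-130,"ax":0,"ay":0,"az":0,"jaw":0.8}]' && python3 -m jog '[{"dx":0,"dy":-30,"dz":0,"ax":0,"ay":0,"az":0,"jaw":0.8},{"dx":0,"dy":-60,"dz":0,"ax":0,"ay":0,"az":0,"jaw":0.8},{"dx":0,"dy":-80,"dz":0,"ax":0,"ay":0,"az":0,"jaw":0.8},{"dx":0,"dy":-80,"dz":0,"ax":0,"ay":0,"az":0,"jaw":0.8},{"dx":0,"dy":-80,"dz":0,"ax":0,"ay":0,"az":0,"jaw":0.8}]'
python3 - <<'E'
from h import *
for n in("top","scene"):
    s=env.snapshot(n); save(s,n+"2.png")
    P=pts(s); H,S,V=cv2.split(cv2.cvtColor(s["frame"],cv2.COLOR_RGB2HSV))
    m=((H<8)|(H>172))&(S>140)&(V>60)
    k,L,st,ce=cv2.connectedComponentsWithStats(m.astype(np.uint8))
    for i in range(1,k):
        if st[i,4]>25: q=P[(L==i)&(s["depth"]>0)]; print(n,st[i],ce[i].round(1),np.median(q,0).round(4),q[:,2].max())
    a,b,c,d=(160,340,140,250) if n=="top" else (110,300,320,450)
    cv2.imwrite(f"pics/f_{n}.png",cv2.cvtColor(cv2.resize(s["frame"][a:b,c:d],(390,570),interpolation=cv2.INTER_CUBIC),cv2.COLOR_RGB2BGR))
cv2.imwrite("pics/fin.png",cv2.convertScaleAbs(np.hstack([cv2.imread("pics/f_top.png"),cv2.imread("pics/f_scene.png")]),alpha=1.5))
E
```

```text
time: 7.53
ee_pos: [0.5019, 0.3197, 0.2462]
tool_rot: [-3.14, -0.003, 0.2]
ft_force: [1.6, 0.7, -0.5]
gripper_width: 0.0682
gripper_force: 0.0
time: 7.95
ee_pos: [0.4845, 0.3979, 0.2437]
tool_rot: [3.141, 0.001, 0.204]
ft_force: [-0.4, 0.8, -0.1]
gripper_width: 0.0681
gripper_force: 0.0
top [375 153  13  13 128] [381.2 158.9] [ 0.5543 -0.1952  0.1451] 0.1501968086190738
top [160 170  13  13 134] [166.  175.8] [0.522  0.2154 0.1451] 0.14928118878578422
scene [141 184  15  14 174] [147.8 190.4] [ 0.5584 -0.1914  0.1439] 0.14916403542081236
scene [382 250  18  17 227] [390.6 257.5] [0.5265 0.2201 0.1441] 0.15027090939523802
```

View pics/fin.png

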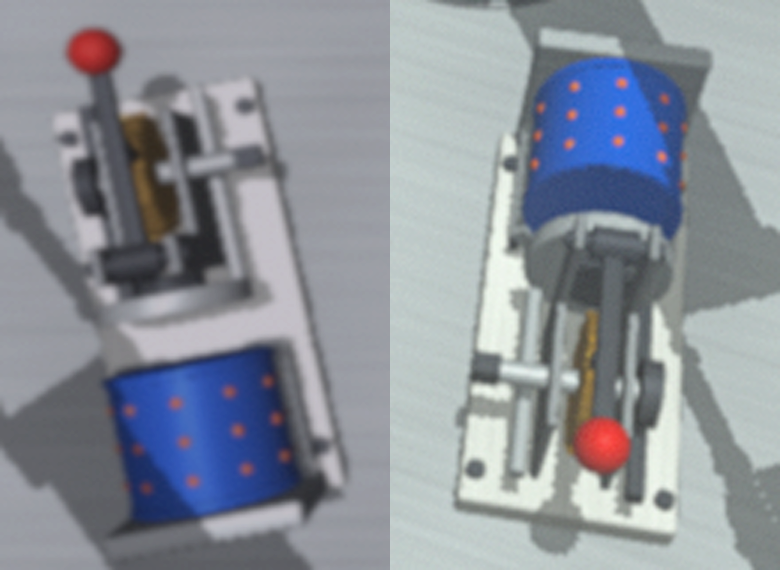

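Both knobs are back at their starting pixels, and the jaw disc (top crop y≈310) stands clear of the mould (y≈375), against its stop. Handing in.

```bash
python3 -c "
from cell import env
print(env.finish_job())"
```

```text
the job is handed in; nothing more can be done
None
```

The job is handed in (the hand-in returned no verdict): the last pictures show the blue press's jaw backed off by about 30 mm, its pawl down with the knob where it started, and the white press's knob unmoved; I did not measure the white jaw itself.

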